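Start the chocolate melter and fit its inner lid

TASK

Start the chocolate melter by pressing its three keys well down one at a time, letting each come back up: the largest first, then the medium one, then the smallest. Next carry the nested pair of lids from the cutting board together, by the stem, and lower them (do not drop them) onto the melter's pot until the inner lid is seated in the mouth, and let go of the stem. Then lift the outer lid alone (its collar is the handle) off over the stem, leaving the inner lid seated and untouched, and finish while still holding the outer lid in the air, about level and clear above the top of the stem; leave the other things on the bench alone.

Things in the scene. Friction and masses are not known exactly. Their poses are not given: they have to be found in the camera images.
- melter: Fixed chocolate melter, left or right of the robot's x axis: steel cabinet 266 (x) by 200 (y) by 90 mm high with a round aluminium pot. Origin at bench level on the pot's axis; its x axis points away from the keys, which stand on its flat top at x = -133 mm, at y = -60, 0 and +60 mm (which key is where varies).
- pot_rim (a point): Centre of the pot's open mouth, at the height of the rim, 115 mm above the bench, on the pot's axis. The rim is 136 mm in outer and 124 mm in inner diameter and stands 25 mm above the cabinet's top. Some chocolate blocks lie on the bottom, well below the lid.
- key_large_top (a point): Centre of the top face of the largest round grey key, 38 mm in diameter, upright axis; when up it stands 10 mm above its black round surround (54 mm across), 22 mm above the deck. Moves down with the key.
- key_medium_top (a point): Centre of the top face of the medium round grey key, 27 mm in diameter, upright axis; when up it stands 10 mm above its black round surround (43 mm across), 22 mm above the deck. Moves down with the key.
- key_small_top (a point): Centre of the top face of the smallest round grey key, 18 mm in diameter, upright axis; when up it stands 10 mm above its black round surround (34 mm across), 22 mm above the deck. Moves down with the key.
- key_large (a joint): Travel of the largest key in m: 0 up, 0.006 fully down. A spring pushes it back up; it starts to move at about 1.5 N and takes 5 N to be fully down; counts as pressed beyond 0.0045.
- key_medium (a joint): Travel of the medium key in m: 0 up, 0.006 fully down. A spring pushes it back up; it starts to move at about 1.5 N and takes 5 N to be fully down; counts as pressed beyond 0.0045.
- key_small (a joint): Travel of the smallest key in m: 0 up, 0.006 fully down. A spring pushes it back up; it starts to move at about 1.5 N and takes 5 N to be fully down; counts as pressed beyond 0.0045.
- board: Fixed teal cutting board, 230 by 220 by 12 mm, origin at the centre of its underside. The nested lids start on it, the inner lid standing on its plug.
- stem_grip (a point): Grip point on the axis of the inner lid's upright black stem, 9 mm below its top. The stem, a round bar 18 mm in diameter, comes up through the outer lid's collar and, nested, stands 30 mm out of it (this point is 21 mm above the collar's top). Lifting the stem lifts both lids, as the outer rests on the inner. z is the lid's upward axis. The inner lid weighs 150 to 310 g.
- inner_seat (a point): Centre of the underside of the inner lid's flange (steel disc 140 mm in diameter, 6 mm thick), 66 mm below point stem_grip. A tapered plug beneath, 116 mm across at the flange and 100 mm at its foot, reaches 12 mm down into the pot with 4 mm of play all round. Seated, this point coincides with point pot_rim. Hidden by the outer lid at the start.
- inner_lid_top (a point): Centre of the upper face of the inner lid's flange, at the stem's foot, 60 mm below point stem_grip; the outer lid rests on this face.
- outer_under (a point): Centre of the underside of the outer lid's disc, which is 160 mm in diameter and 5 mm thick with a skirt 6 mm thick reaching 10 mm below this point, outside the inner lid's flange (4 mm of play). Nested, it coincides with point inner_lid_top.
- collar_grip (a point): Grip point on the axis of the outer lid's upright collar: an aluminium tube 52 mm outside, 35 mm inside, 34 mm high. It lies 6 mm below the collar's top, 28 mm above the lid's upper face, 33 mm above point outer_under. The stem passes with 8 mm of play and, nested, ends 36 mm above this point; the lid's skirt clears it once raised 79 mm. The outer lid weighs 200 to 390 g.
- cake: Bystander: small chocolate cake in a foil cup, 70 mm across and 55 mm high, origin at the centre of its underside.
- syrup: Bystander: amber bottle with orange cap, 56 mm across and 160 mm high, origin at the centre of its underside.
- plate: Bystander: white plate, 190 mm across and 18 mm high, origin at the centre of its underside.
- tub: Bystander: white open tub, 170 by 120 by 70 mm, origin at the centre of its underside.
Things that resemble listed ones, but are neither listed nor needed, are in the scene too. Leave any green or purple look-alike of the part that bears outer_under alone.

How it is judged:
By the outcome, as a careful person would: the job done as asked, in the order asked, and still so for the second after the job is handed in, while the arm keeps its last pose, push and grip.
It also fails if it takes over 64 s, if anything falls off the work surface, if the arm or the gripper's body presses on something with over 40 N, if the wrist force passes 120 N, or if a joint passes its speed limit or range.

ROBOT

A 6-joint arm with a two-finger parallel gripper is mounted at the origin on the work surface. World frame = base frame: x ahead of the robot, y to its left, z up, the work surface at z = 0. Lengths are in m, angles in rad, forces in N, time in s.
With the tool pointing down it reaches from about 0.35 to 0.925 m from the base axis. Payload 6.4 kg.
Tool frame: the origin (TCP) lies between the finger pads; the fingertips stand 14 mm ahead of it and the grasp point (between the pads) lies 5 mm behind it; z points along the fingers, y is the line along which they close (so a half turn about z gives the same grasp; the last joint's range is limited). The gripper opens to 85 mm and grips with 20 to 120 N. Pads are 22 mm wide; open, the fingers measure 114 mm over their backs; the gripper's body (76 mm by 85 mm) begins 54 mm behind the grasp point. The pads swing forward as they close: fully open they stand 13 mm farther back than shut.
Start: joints at [-1.417, 0.245, 1.558, -0, 1.339, -0.174], TCP at [0.209, -0.615, 0.245] pointing down, gripper open.
Joint ranges: [-3.13, 3.13], [-1.02, 2.26], [0.13, 2.54], [-0.95, 4.09], [0.21, 2.88], [-2.74, 2.74]. Speed limits (rad/s): [2.57, 2.57, 3.14, 3.14, 3.14, 3.14].

INTERFACE

Orientations are given as a unit quaternion [w, x, y, z].
In Python, from rig import robot, eoat, kin, cams, nets gives the robot as it stands. Calls block until the motion is done:
- robot.move_pose(position, orientation): joint-space move of the TCP to a pose.
- robot.movel(position, attitude=None, v=0.15, force_limit=None): straight line of the TCP; attitude=None keeps the orientation; v is the mean speed in m/s. With force_limit (N) it stops when the force on the tool has changed by that much, and returns True; else False.
- robot.movej(angles): joint-space move.
- eoat.open_gripper() and eoat.gripper_close(): open the fingers fully, or close them until they stop; the grip force is fixed at half the most.
- robot.pause(seconds).
- kin.solve_ik(position, orientation): joint angles nearest the present ones, or None.
- cams.get_image(name): name is "scene" or "top" or "wrist"; returns a dict with "color" (480x640x3 uint8, red, green, blue), "depth" (480x640 float32, m along the optical axis (not along the pixel's ray), 0 where there is no reading), "vertical_fov" (degrees; the focal length in pixels is half the picture's height over the tangent of half this angle, whatever the lens; pixels are square), "cx", "cy" (the principal point, pixels), "rvec" (rotation vector, rad) and "tvec" (3), from world to camera coordinates, as OpenCV has them. Camera axes: x right, y down, z forward; pixel columns grow to the right and rows downward; lengths in m; the calibration is good to about 2 mm. The wrist camera is an equidistant fisheye: a pixel r from the principal point sees the ray r / f radians off the axis. A picture is of the moment at which its call begins.
A pose or a line that the arm cannot do raises robot.MotionError and nothing moves.
- robot.hand_in(): hands the job in; it is judged then, once.
Trained networks look in a picture, given as the dict that the camera call returned (one of the last four; its "shot" number tells which), for a name from the list of things; names that differ only in an ending like _2 or _b are one class to them, and where a whole thing is asked for, a point or a joint stands for the part that bears it (a point fixed in the world has none). Each returns a list of dicts, best first, with "p" (0 to 1); they miss things now and then, are a little off and sometimes report something else, mostly with a low value. They report only what shows in the picture. A call takes as long as a camera call. They do not tell look-alikes from the thing itself.
- nets.regions_of(name, picture): "region" (480x640 bool, what is visible of it) and "point" ([column, row] in pixels, amid what is visible of it).
Readings, each from a call of its own:
- robot.current_clock(): time.
- robot.current_q(): joint angles.
- robot.current_qvel(): joint speeds.
- robot.current_joint_efforts(): joint torques, N m.
- robot.current_position(): TCP position.
- robot.current_tcp_rot(): TCP orientation.
- robot.current_contact_force(): force on the tool from outside, world axes, zero at the start.
- robot.current_moment(): the same for the moment, N m.
- robot.current_gripper_width(): opening from 0.0 (shut) to 1.0 (fully open).
- robot.current_grasp_force(): force on a finger pad.
Only numpy, scipy, OpenCV 4.12 (cv2) and the standard library are available. Lean on these libraries where they do the work, as an engineer would, in place of code of your own. Each camera call takes 0.05 s, during which the arm holds its last target. There are 200 camera calls.

## Working session

There is one attempt and no reset: what is moved stays moved. The work goes in short steps, each a Python script; the robot and the scene stay as the last script left them, time stands still between calls to the robot, and variables do not carry over. Pictures are saved under pics/ and viewed, at most 10 in all, crops included, and the job is handed in when it is done.

```bash
mkdir -p pics; cat > h.py <<'E'
import numpy as np, cv2
from rig import robot, eoat, kin, cams, nets
def cloud(p):
    d=p["depth"]; f=240/np.tan(np.radians(p["vertical_fov"])/2)
    v,u=np.mgrid[:480,:640]
    c=np.stack([(u-p["cx"])/f*d,(v-p["cy"])/f*d,d],-1)
    R=cv2.Rodrigues(np.array(p["rvec"],float))[0]
    w=(c-np.array(p["tvec"],float).ravel())@R
    w[d<=0]=np.nan
    return w
def save(p,n): cv2.imwrite("pics/"+n,p["color"][...,::-1])
E
python3 - <<'E'
from h import *
for c in ("top","scene"):
    p=cams.get_image(c); save(p,c+".png"); w=cloud(p)
    for n in ["melter","key_large","key_medium","key_small","stem_grip","outer_under","board","cake","syrup","plate","tub"]:
        for r in nets.regions_of(n,p)[:4]:
            m=r["region"]; q=w[m]; q=q[~np.isnan(q[:,0])]
            if len(q): print(c,n,round(r["p"],2),np.round(r["point"]),m.sum(),np.round(np.median(q,0),3),np.round(q.min(0),3),np.round(q.max(0),3))
print(robot.current_clock())
E
```

```text
top melter 0.65 [400. 246.] 7269 [ 0.553 -0.203  0.088] [ 0.402 -0.33  -0.01 ] [ 0.691 -0.091  0.125]
top melter 0.23 [422. 289.] 84 [ 0.439 -0.251  0.111] [ 0.426 -0.263  0.098] [ 0.45  -0.239  0.121]
top key_large 0.74 [377. 285.] 165 [ 0.446 -0.133  0.111] [ 0.431 -0.15   0.1  ] [ 0.465 -0.115  0.12 ]
top key_large 0.55 [237. 243.] 90 [0.566 0.23  0.069] [0.557 0.222 0.016] [0.585 0.248 0.106]
top key_medium 0.43 [422. 289.] 73 [ 0.439 -0.251  0.112] [ 0.426 -0.263  0.103] [ 0.449 -0.239  0.121]
top key_small 0.55 [400. 250.] 7133 [ 0.554 -0.203  0.088] [ 0.403 -0.326 -0.009] [ 0.697 -0.091  0.125]
top key_small 0.39 [400. 285.] 23 [ 0.443 -0.193  0.11 ] [ 0.438 -0.199  0.106] [ 0.448 -0.187  0.114]
top key_small 0.38 [244. 251.] 2551 [0.566 0.228 0.035] [0.489 0.151 0.004] [0.647 0.308 0.077]
top stem_grip 0.5 [238. 246.] 113 [0.566 0.228 0.062] [0.556 0.213 0.016] [0.585 0.248 0.106]
top stem_grip 0.2 [130. 298.] 3820 [0.431 0.541 0.009] [ 0.338  0.444 -0.013] [0.525 0.634 0.029]
top outer_under 0.91 [265. 156.] 2389 [0.828 0.16  0.015] [ 0.754  0.081 -0.004] [0.913 0.241 0.059]
[... 2180 characters left out ...]
0.804 0.026 0.057]
scene cake 0.54 [371. 225.] 51 [0.575 0.225 0.081] [0.565 0.218 0.058] [0.582 0.232 0.098]
scene syrup 0.91 [149. 265.] 807 [ 0.446 -0.464  0.079] [ 0.203 -0.492 -0.008] [ 0.521 -0.421  0.161]
scene syrup 0.45 [374. 227.] 53 [0.575 0.225 0.081] [0.562 0.217 0.058] [0.582 0.232 0.098]
scene syrup 0.44 [217. 239.] 52 [ 0.446 -0.256  0.108] [ 0.423 -0.267  0.098] [ 0.456 -0.245  0.112]
scene plate 0.7 [417. 196.] 1028 [0.424 0.545 0.007] [ 0.337  0.441 -0.006] [0.53  0.633 0.021]
scene tub 0.79 [155. 319.] 3286 [ 0.594 -0.506  0.021] [ 0.439 -0.582 -0.007] [ 0.708 -0.421  0.072]
scene tub 0.42 [416. 197.] 1014 [0.424 0.544 0.007] [ 0.337  0.438 -0.006] [0.528 0.627 0.023]
1.2
```

View pics/top.png

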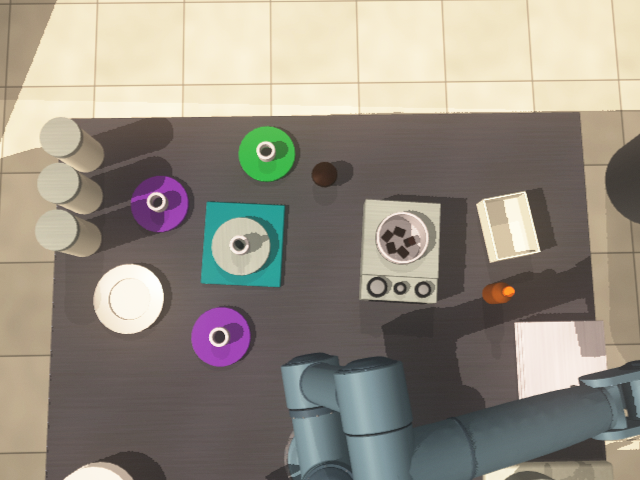

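```bash
python3 - <<'E'
import cv2
a=cv2.imread("pics/top.png")[200:320,200:460]
cv2.imwrite("pics/crop.png",cv2.resize(a,None,fx=3,fy=3,interpolation=cv2.INTER_CUBIC))
E
```

```text
(no output)
```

View pics/crop.png

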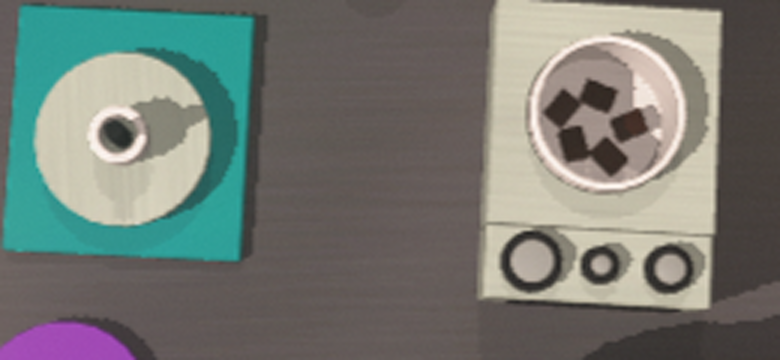

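The nested pair is the bare-steel lid on the teal board at (238,245). The green lid at (265,152) and the purple ones at (158,203) and (219,337) are look-alikes with no stem, so I'll leave them. On the melter the keys are large (377,287), small (400,288) and medium (423,289). Next I'll hover with the wrist camera to refine the positions.

```bash
cat >> h.py <<'E'
def wcloud(p):
    d=p["depth"].astype(float); f=240/np.tan(np.radians(p["vertical_fov"])/2)
    v,u=np.mgrid[:480,:640]; x=u-p["cx"]; y=v-p["cy"]; r=np.hypot(x,y)+1e-9; t=np.tan(np.minimum(r/f,1.4))
    c=np.stack([x/r*t*d,y/r*t*d,d],-1)
    R=cv2.Rodrigues(np.array(p["rvec"],float))[0]
    w=(c-np.array(p["tvec"],float).ravel())@R
    w[(d<=0)|(r/f>1.2)]=np.nan
    return w
def near(w,c,r,z0,z1):
    q=w.reshape(-1,3); q=q[~np.isnan(q[:,0])]
    return q[(np.hypot(*(q[:,:2]-c).T)<r)&(q[:,2]>z0)&(q[:,2]<z1)]
def enc(q):
    (x,y),r=cv2.minEnclosingCircle(q[:,:2].astype(np.float32)); return np.round([x,y,r,np.median(q[:,2]),len(q)],4)
def trim(q):  # circle by bounds at 1/99 percentiles in several directions
    from scipy.optimize import least_squares
    a=np.linspace(0,2*np.pi,36,endpoint=False); n=np.c_[np.cos(a),np.sin(a)]
    s=np.percentile(q[:,:2]@n.T,99.5,axis=0)
    A=np.c_[n,np.ones(36)]; r=np.linalg.lstsq(A,s,rcond=None)[0]
    return np.round([*r,np.median(q[:,2]),len(q)],4)
def report(w):
    for n,c,r,z0,z1 in [("rim",(.585,-.203),.09,.109,.122),("kL",(.442,-.133),.024,.107,.119),("kS",(.441,-.193),.02,.107,.119),("kM",(.438,-.251),.022,.107,.119),
      ("stem",(.566,.228),.03,.092,.107),("collar",(.566,.228),.04,.064,.075),("disc",(.566,.228),.11,.028,.042)]:
        q=near(w,c,r,z0,z1)
        if len(q)>8: print(n,trim(q))
E
python3 - <<'E'
from h import *
for c in ("top","scene"):
    print(c); report(cloud(cams.get_image(c)))
print(robot.current_tcp_rot())
q=np.array([0,1,0,0.])
robot.move_pose([.47,-.2,.30],q)
p=cams.get_image("wrist"); save(p,"w1.png"); w=wcloud(p); report(w)
print(robot.current_q(),robot.current_clock(),p["tvec"],p["rvec"])
for n in ["key_large","key_medium","key_small"]:
    for r in nets.regions_of(n,p)[:3]:
        g=w[r["region"]]; print(n,r["p"],r["point"],np.round(np.nanmedian(g,0),4),len(g))
E
```

```text
top
rim [ 5.754e-01 -2.021e-01  6.680e-02  1.139e-01  3.270e+02]
kL [ 4.469e-01 -1.323e-01  1.800e-02  1.111e-01  1.430e+02]
kS [ 4.418e-01 -1.951e-01  1.190e-02  1.107e-01  3.600e+01]
kM [ 4.395e-01 -2.520e-01  1.660e-02  1.110e-01  7.900e+01]
stem [5.685e-01 2.309e-01 8.000e-03 9.720e-02 3.500e+01]
collar [5.687e-01 2.304e-01 2.450e-02 6.900e-02 1.260e+02]
disc [5.682e-01 2.304e-01 7.650e-02 3.430e-02 2.191e+03]
scene
rim [ 5.784e-01 -2.055e-01  6.720e-02  1.124e-01  2.470e+02]
kL [ 4.497e-01 -1.355e-01  1.610e-02  1.097e-01  5.100e+01]
kS [ 4.472e-01 -1.961e-01  8.100e-03  1.091e-01  1.600e+01]
kM [ 4.401e-01 -2.547e-01  1.270e-02  1.098e-01  3.700e+01]
stem [5.726e-01 2.265e-01 8.400e-03 9.690e-02 2.000e+01]
collar [5.733e-01 2.263e-01 2.490e-02 6.730e-02 7.600e+01]
disc [5.723e-01 2.273e-01 7.760e-02 3.270e-02 8.820e+02]
[-8.10124569e-07  9.86597039e-01  1.63175621e-01  2.00096625e-06]
rim [ 5.753e-01 -2.050e-01  6.640e-02  1.147e-01  3.618e+03]
kL [ 4.477e-01 -1.357e-01  1.780e-02  1.121e-01  1.223e+03]
kS [ 4.433e-01 -1.952e-01  8.300e-03  1.118e-01  2.910e+02]
kM [ 4.391e-01 -2.548e-01  1.270e-02  1.120e-01  6.360e+02]
collar [5.667e-01 2.096e-01 1.390e-02 6.810e-02 1.430e+02]
disc [5.659e-01 2.100e-01 6.820e-02 3.520e-02 4.308e+03]
[-6.25881989e-01 -1.29734981e-01  1.84909322e+00 -1.44590375e-04
  1.42237080e+00  9.46049525e-01] 3.1417 [-0.20080872  0.38522425  0.58301592] [-2.04495508  2.04468099  0.33693248]
key_large 0.79 [251.6, 234.8] [ 0.4495 -0.1368  0.112 ] 1325
key_large 0.39 [314.7, 241.7] [ 0.4446 -0.1957  0.1118] 310
key_large 0.16 [329.7, 117.2] [ 0.5567 -0.2066  0.0898] 51628
key_medium 0.91 [382.0, 248.9] [ 0.4402 -0.2544  0.1119] 697
key_small 0.84 [313.9, 242.1] [ 0.4448 -0.195   0.1118] 315
key_small 0.22 [330.4, 120.6] [ 0.5558 -0.2066  0.0898] 52113
```

View pics/w1.png

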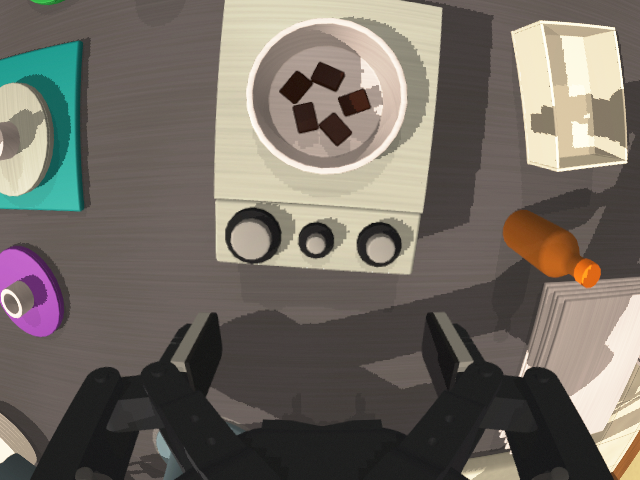

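The wrist view shows large, small and medium keys at (252,235), (315,242) and (381,248). The pot is above them and agrees with the 133 mm offset and the 115 mm height. Now I'll press the keys.

```bash
python3 - <<'E'
from h import *
eoat.gripper_close()
print(robot.current_gripper_width())
q=np.array([0,1,0,0.])
for n,(x,y) in {"L":(.4478,-.1357),"M":(.4391,-.2548),"S":(.4435,-.1952)}.items():
    robot.move_pose([x,y,.155],q)
    robot.movel([x,y,.132],v=.1)
    f0=np.array(robot.current_contact_force())
    hit=robot.movel([x,y,.112],v=.02,force_limit=9)
    print(n,hit,np.round(robot.current_position(),4),np.round(np.array(robot.current_contact_force())-f0,1))
    robot.pause(.2)
    print(np.round(robot.current_position(),4),np.round(np.array(robot.current_contact_force())-f0,1))
    robot.movel([x,y,.150],v=.1); robot.pause(.1)
print(robot.current_clock())
E
```

```text
-0.0009907388998011187
L True [ 0.4481 -0.1359  0.12  ] [-1.4  1.7  6.1]
[ 0.4481 -0.1359  0.12  ] [-1.3  1.6  5.9]
M True [ 0.4394 -0.2551  0.12  ] [-0.6  1.3  4.6]
[ 0.4394 -0.2551  0.1201] [0.  1.8 5.1]
S True [ 0.4438 -0.1954  0.12  ] [-0.9  1.4  4.1]
[ 0.4438 -0.1955  0.12  ] [-0.4  0.9  5.3]
11.0917
```

```bash
python3 - <<'E'
from h import *
q=np.array([0,1,0,0.])
robot.move_pose([.44,-.1,.30],q)
eoat.open_gripper()
robot.move_pose([.46,.23,.30],q)
robot.pause(.2)
p=cams.get_image("wrist"); save(p,"w2.png"); report(wcloud(p))
print(robot.current_q(),robot.current_clock())
E
```

```text
kL [ 4.475e-01 -1.340e-01  1.780e-02  1.119e-01  4.990e+02]
stem [5.685e-01 2.282e-01 8.300e-03 9.890e-02 3.070e+02]
collar [5.689e-01 2.284e-01 2.480e-02 6.890e-02 1.212e+03]
disc [5.6850e-01 2.2840e-01 7.6200e-02 3.5100e-02 1.5707e+04]
[ 2.41180618e-01 -1.21625532e-01  1.84151436e+00 -9.41791901e-05
  1.42160250e+00  1.81358660e+00] 14.1167
```

View pics/w2.png

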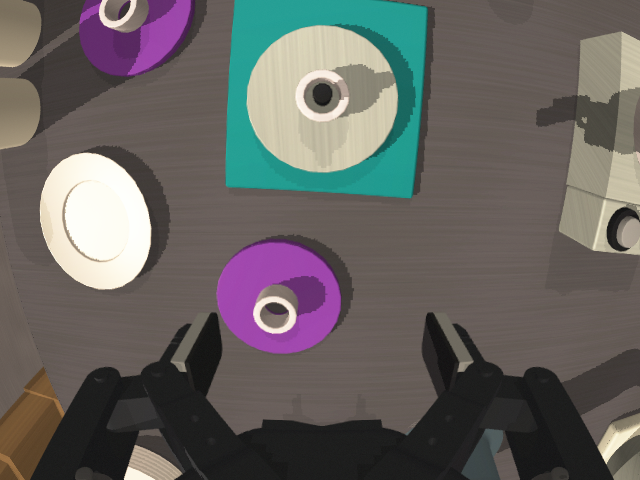

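The steel lid at (322,97) has the black stem in its collar, and the heights match (stem top 99 mm, collar top 69 mm). I'll grasp the stem.

```bash
python3 - <<'E'
from h import *
q=np.array([0,1,0,0.])
x,y=.5686,.2283
robot.move_pose([x,y,.17],q)
print("hit",robot.movel([x,y,.087],v=.08,force_limit=10))
eoat.gripper_close()
P=robot.current_position();print(np.round(P,4),robot.current_gripper_width(),robot.current_grasp_force())
f0=np.array(robot.current_contact_force())
robot.movel([x,y,.11],v=.05); robot.pause(.2)
print(np.round(np.array(robot.current_contact_force())-f0,1),robot.current_gripper_width())
robot.movel([x,y,.24],v=.12); robot.pause(.1)
print(np.round(np.array(robot.current_contact_force())-f0,1),robot.current_gripper_width(),np.round(robot.current_position(),4))
p=cams.get_image("scene"); save(p,"s2.png")
a=p["color"][130:290,290:500,::-1]; cv2.imwrite("pics/s2c.png",cv2.resize(a,None,fx=3,fy=3))
w=cloud(p); print(trim(near(w,(x,y),.11,.172,.2)))
q2=near(w,(x,y),.078,.178,.2); c=np.linalg.lstsq(np.c_[q2[:,:2]-[x,y],np.ones(len(q2))],q2[:,2],rcond=None)[0]; print("tilt",c,len(q2))
print(robot.current_clock())
E
```

```text
hit False
[0.5687 0.2284 0.0873] 0.19049085425038176 58.46320152282715
[ 1.   0.  -5.7] 0.1921256375920076
[ 0.6  0.3 -6.7] 0.18732890146705863 [0.5681 0.2282 0.2387]
[5.728e-01 2.255e-01 7.740e-02 1.841e-01 1.042e+03]
tilt [ 0.0025721  -0.00676689  0.18470505] 847
18.8583
```

View pics/s2c.png

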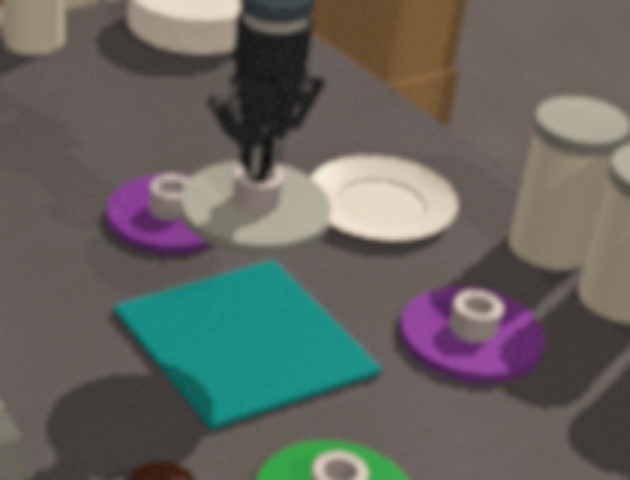

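The pair is held level and the board is empty at crop (245,340). Next I'll carry it to the pot and lower it.

```bash
python3 - <<'E'
from h import *
x,y=.5757,-.2048
robot.movel([.5686,.2283,.26],v=.15)
robot.movel([x,y,.26],v=.22); robot.pause(.2)
P=np.array(robot.current_position()); print(P)
robot.movel([x,y,.20],v=.1); robot.pause(.1)
P=np.array(robot.current_position()); print(P); f0=np.array(robot.current_contact_force())
hit=robot.movel([x,y,.172],v=.02,force_limit=3.5)
robot.pause(.2)
print(hit,np.round(robot.current_position(),4),np.round(np.array(robot.current_contact_force())-f0,1),robot.current_clock())
E
```

```text
[ 0.57578494 -0.20425318  0.26004803]
[ 0.57631785 -0.20517453  0.20121808]
True [ 0.5756 -0.2048  0.1783] [ 1.   1.2 10.8] 23.5167
```

```bash
python3 - <<'E'
from h import *
eoat.open_gripper(); robot.pause(.2)
x,y=.5757,-.2048
robot.movel([x,y,.27],v=.12)
robot.movel([.47,y,.36],v=.2); robot.pause(.2)
p=cams.get_image("wrist"); save(p,"w3.png"); w=wcloud(p)
for n,r,z0,z1 in [("stem",.03,.18,.2),("collar",.04,.155,.165),("disc",.11,.118,.134)]:
    q=near(w,(x,y),r,z0,z1)
    if len(q)>8: print(n,trim(q))
    if n=="disc": 
        c=np.linalg.lstsq(np.c_[q[:,:2]-[x,y],np.ones(len(q))],q[:,2],rcond=None)[0]; print("tilt",c)
print(robot.current_clock())
E
```

```text
stem [ 5.755e-01 -2.051e-01  8.400e-03  1.900e-01  3.850e+02]
collar [ 5.756e-01 -2.049e-01  2.490e-02  1.599e-01  1.489e+03]
disc [ 5.7540e-01 -2.0480e-01  7.6100e-02  1.2610e-01  1.8576e+04]
tilt [-0.0007345   0.00029899  0.12597207]
26.4167
```

View pics/w3.png

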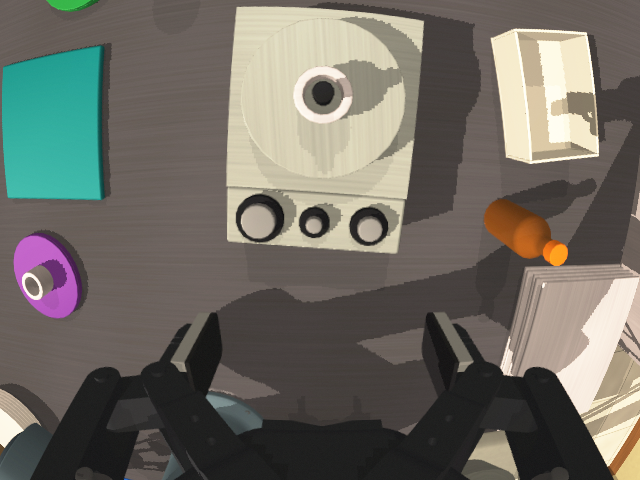

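The pair is seated level: stem top 190 mm, collar top 160 mm, both centred at pixel (322,94). Now I'll lift the outer lid by its collar.

```bash
python3 - <<'E'
from h import *
q=np.array([0,1,0,0.])
x,y=.5755,-.2050
robot.move_pose([x,y,.27],q)
robot.movel([x,y,.20],v=.12); robot.pause(.15)
e=np.array(robot.current_position())-[x,y,.2]; print(e)
print("hit",robot.movel([x,y,.150],v=.05,force_limit=8))
robot.pause(.1); print(np.round(robot.current_position(),4))
eoat.gripper_close()
print(robot.current_gripper_width(),robot.current_grasp_force(),np.round(robot.current_position(),4))
f0=np.array(robot.current_contact_force())
robot.movel([x,y,.17],v=.04); robot.pause(.2)
print(np.round(robot.current_position(),4),np.round(np.array(robot.current_contact_force())-f0,1))
robot.movel([x,y,.285],v=.08); robot.pause(.3)
print(np.round(robot.current_position(),4),np.round(np.array(robot.current_contact_force())-f0,1),robot.current_gripper_width())
p=cams.get_image("scene"); save(p,"s3.png"); w=cloud(p)
cv2.imwrite("pics/s3c.png",cv2.resize(p["color"][120:320,150:360,::-1],None,fx=2.8,fy=2.8))
q2=near(w,(x,y),.076,.25,.272)
print("outer",trim(q2),np.linalg.lstsq(np.c_[q2[:,:2]-[x,y],np.ones(len(q2))],q2[:,2],rcond=None)[0])
for n,r,z0,z1 in [("stem",.03,.175,.2),("flange",.09,.115,.127)]:
    g=near(w,(x,y),r,z0,z1)
    if len(g)>8: print(n,trim(g),g[:,2].max())
print(robot.current_clock())
E
```

```text
[ 0.00062763 -0.00040588  0.0014648 ]
hit False
[ 0.5758 -0.2051  0.1505]
0.5796688515431838 62.981526385992765 [ 0.5759 -0.2051  0.1506]
[ 0.5753 -0.2049  0.1696] [ 0.1 -0.2 -6.2]
[ 0.5754 -0.205   0.2848] [-1.2 -0.1 -7. ] 0.5797529224588436
outer [ 5.781e-01 -2.057e-01  7.190e-02  2.584e-01  1.050e+03] [0.00048041 0.00099715 0.25884687]
stem [ 5.810e-01 -2.057e-01  7.600e-03  1.808e-01  2.100e+01] 0.18965624254953684
flange [ 5.785e-01 -2.052e-01  6.780e-02  1.190e-01  1.110e+03] 0.12660377404439158
32.375
```

View pics/s3c.png

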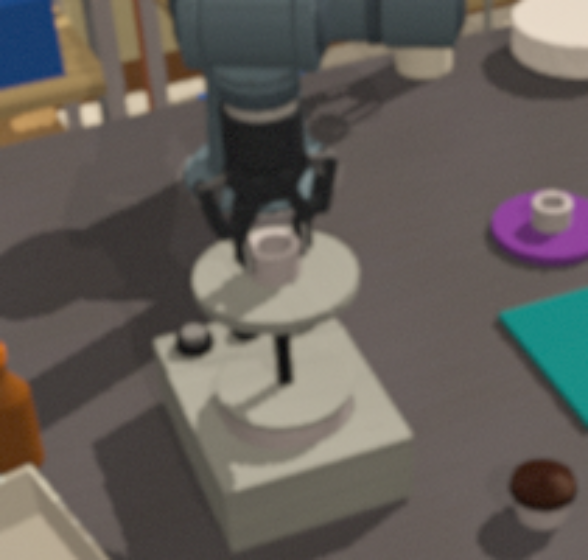

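The outer lid is held level at crop (275,275), with its skirt at about 244 mm. The inner lid stays seated in the pot, with its stem top at about 190 mm (crop (285,355)). I'll hand in now.

```bash
python3 -c "
from rig import robot
print(robot.hand_in())"
```

```text
the job is handed in; nothing more can be done
None
```

I handed the job in at about 32 s: keys pressed large, medium, small; inner lid seated and released on the pot; outer lid held level, its skirt about 54 mm above the stem top (verdict not shown).

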